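# Ratchet the last lag screw home on a bowl blank's faceplate

### The arm

A 7-joint arm with a two-finger parallel gripper is mounted at the origin on the work surface. World frame = base frame: x ahead of the robot, y to its left, z up, the work surface at z = 0. Lengths are in m, angles in rad, forces in N, time in s.
With the tool pointing down it reaches from about 0.4 to 0.85 m from the base axis. Payload 4.5 kg.
Tool frame: the origin (TCP) lies midway between the tips of the shut fingers; the grasp point (between the pads) lies 19 mm behind it; x points along the fingers, y is the direction in which the jaws open and shut, and the axes are right-handed (so a half turn about x gives the same grasp; the last joint's range is limited). The gripper opens to 88 mm and grips with 3 to 60 N. Pads are 18 mm wide; open, the fingers measure 123 mm over their backs; the gripper's body (75 mm by 187 mm) begins 45 mm behind the grasp point.
Start: joints at [-1.188, 0.689, -0.195, 1.565, 0.157, 0.902, -0.215], TCP at [0.214, 0.587, 0.239] pointing down, gripper open.
Joint ranges: [-3.01, 3.01], [-0.46, 2.08], [-1.47, 1.51], [0.13, 2.56], [-1, 4.14], [0.04, 2.09], [-2.66, 2.66]. Speed limits (rad/s): [2.57, 2.57, 3.14, 3.14, 3.14, 3.14, 3.14].

### API

Orientations are given as a unit quaternion [x, y, z, w].
In Python, from plant import r gives the robot as it stands.
- The arm moves only by the tool arm_command, never from a script. Its argument "plan" is a list of rows, each a list of 5 numbers: the finger opening in m, from 0 to 0.0881, then the shift along the tool's x, y, z in m, then the turn about the tool's x in rad. In form: [[grip, dx, dy, dz, roll], ...]. A call has 1 to 12 rows; each row shifts and turns the commanded pose from where the row before left it, along the tool's axes as they then stand; what a row does not reach is not made up. A row lasts 1/8 s, in which the tool goes at most 62.5 mm and 10.7 degrees, less where a joint would pass 70% of its speed; a pose out of reach is approached as far as the arm can. A call is refused whole if a number of a shift passes 0.0625 or a number of a turn 0.188, either way. A call with a gripper value outside its range is refused whole. The fingers move at their own pace and stop on an object; "force" is the grip in N (left out, the last holds). Time passes only in rows, so rows that do not move let the fingers close. It gives the time, the measured TCP pose, the force and the opening at its end, in the units of the state.
- r.get_state(): the state, without advancing time (a new reading comes with each control period).
- r.snapshot(name): name is "scene" or "top" or "wrist"; returns (picture, depth): 384x512x3 uint8, red, green, blue; 384x512 float32, m along the optical axis (not along the pixel's ray), 0 where there is no reading.
- r.calibration(name): a dict with "fx", "fy", "cx", "cy" (pixels), "k1" (the pictures are not rectified: a ray, as slopes to the right and down, at radius r is drawn at 1 + k1 r^2 times it, then the intrinsics apply), "eye" and "orientation" of the camera in the world; the wrist camera has in their place "mount" (4x4, takes a point from camera to tool coordinates, whose origin is the TCP and whose axes are the tool frame's). Camera axes: x right, y down, z forward; pixel columns grow to the right and rows downward; lengths in m; the calibration is good to about 2 mm. A picture is of the moment at which its call begins: read the wrist's pose just before it. calibration takes no time and is no camera call.
- r.finish_job(): hands the job in, once; it reports no verdict.
The state is a dict: "clock": time; "q": joint angles; "qd": joint speeds; "joint_torque": joint torques, N m; "tool_pos": TCP position; "eef_rot": TCP orientation; "contact_force": force on the tool from outside, world axes, zero at the start; "moment": the same for the moment, N m; "opening": opening from 0.0 (shut) to 1.0 (fully open).
Only numpy, scipy, OpenCV 4.12 (cv2) and the standard library are available. Lean on these libraries where they do the work, as an engineer would, in place of code of your own. Each camera call takes 0.05 s, during which the arm holds its last target.

### The job

The socket ratchet on the faceplate's last lag screw is still set to loosen. Flip its red direction lever gently over to tighten, then work the handle back and forth until the screw's head is down on the faceplate and snug, stopping before the wood thread strips. Leave the ratchet standing on the screw, set to tighten, and do not disturb the other things on the bench.

Things in the scene. Friction and masses are not known exactly. Their poses are not given: they have to be found in the camera images.
- blank: Round pale bowl blank, 192 mm across, 60 mm thick, fixed flat between wooden bench dogs; a dark iron faceplate (144 mm across) on it has its top 68 mm above the bench, a hub 44 mm across up to 93 mm, and four flanged lag screws 52 mm from its centre. Origin: centre of the underside, z up. The ratchet is on the screw at the blank's -y side; the other three are done.
- plate_at_screw (a point): Point on the faceplate's top, 68 mm above the bench, where the last screw goes through, on the screw's upright axis; axes as the blank's. The screw, its socket (27 mm across) and the ratchet all turn about this axis. Once seated, turning slowly takes 0.6 N m plus 2.2 N m per rad (fast adds more; at rest friction hides it). Snug: 1.5 to 2 N m (10 to 14 N at mid-grip). Over 2.6 N m it strips.
- screw_head (a point): Centre of the underside of the last screw's flange, on the same axis, hidden under the socket. At the start 0.28 to 0.7 mm proud of the plate (0.9 to 2.2 rad of turning left, different every time; 2 mm per turn), too little to measure: when it seats must be felt. Turning it clockwise (from above) drives it in; it drags with 0.5 N m (3.5 N at mid-grip) and stays where left.
- ratchet: Swings level about the screw axis, cannot lift off, stays where left (drag 0.3 N m). Set to tighten, it drives the screw when swung clockwise seen from above, after up to 0.45 rad of free play, and clicks freely when swung back; set to loosen, the other way round. Jerks over 2 rad/s can skip a tooth. Chrome head up to 57 mm above the plate. Origin on the screw axis, x along the handle.
- handle_grip (a point): Middle of the black rubber grip, 145 mm from the screw axis, 45 mm above the plate (113 mm above the bench). The grip is a level bar 24 mm wide, 20 mm high, from 82 to 206 mm from the axis; x points along it away from the screw, z up. Nothing is within 50 mm below it or above it.
- selector_tab (a point): Middle of the red upright thumb tab of the direction lever on the ratchet's head: 14 mm long, 6 mm thick, from 58 to 75 mm above the plate; this point is 67.5 mm above the plate and 26 mm from the lever's upright pivot, which lies 28 mm from the screw axis along the handle. The flat lever arm below it is 57 to 61 mm above the plate. x points from the pivot to the tab.
- selector (a joint): Angle of the direction lever, rad: -0.5 = loosen (swung counter-clockwise from the handle's line, seen from above; the tab is 12 mm to that side), 0 = in line with the handle, +0.5 = tighten (clockwise). It is stiff and stays where it is left: 2 to 6 N at the tab moves it, up to a firm stop at either end.
- selector_lever: The same lever; origin on its pivot, on top of the head, 57 mm above the plate; x along the lever to the tab. Made for a thumb: a push of more than 20 N breaks it.
- wax_tin: Bystander: round yellow-brown tin, 86 mm across, 45 mm high; origin at the centre of its underside.
- gouge: Bystander: turning gouge lying on the bench, 340 mm long, 34 mm high, brown wooden handle; origin under its middle, x along it to the steel tip.
- screw_box: Bystander: small open plywood box of spare screws, 130 x 90 mm, 35 mm high; origin at the centre of its underside.
- bowl: Bystander: small turned wooden bowl standing upright, 120 mm across, 50 mm high; origin at the centre of its underside.

How it is judged:
On the way, in this order (a step that is already met when the one before it is completed fails the run):
1. the direction lever is flipped over to tighten and stays there (value of joint selector above 0.35 rad), for 0.2 s.
2. with the lever at tighten, the screw is driven in until its flange is pulled tight onto the plate (value of joint selector above 0.3 rad and z of screw_head in the frame of plate_at_screw below -6.5e-05 m), for 0.2 s.
At the end, for the whole second after the job is handed in: The lever stands at tighten (over +0.35 rad); the flange is pulled 0.01 to 0.30 mm past first touch of the plate (0.065 mm or more on the way, some 1.05 N m felt, and never over 2.6 N m); the ratchet is let go, at rest, still on the screw; the bystanders are where they were (value of joint selector above 0.35 rad and z of screw_head in the frame of plate_at_screw between -0.0003 and -1e-05 m and linear speed of selector_lever below 0.01 m/s).
It fails at once if the screw is over-tightened and the wood thread strips (more than about 2.6 N m, 18 N at the middle of the grip) (z of screw_head in the frame of plate_at_screw below -0.0003 m).
It fails at once if the screw is backed out instead (more than 0.9 mm proud of the plate) (z of screw_head in the frame of plate_at_screw above 0.0009 m).
It fails at once if the direction lever is pushed with more than 20 N (contact force between the fingers and selector_lever above 20 N).
It fails at once if a bystander (wax tin, gouge, screw box, bowl) is moved more than 20 mm (distance of any of wax_tin, gouge, screw_box, bowl from where it was at the start of the episode above 0.02 m).
It also fails if it takes over 64 s, if anything falls off the work surface, if the arm or the gripper's body presses on something with over 40 N, if the wrist force passes 120 N, or if a joint passes its speed limit or range.

## Working session

There is one attempt and no reset: what is moved stays moved. The work goes in short steps, Python scripts to look and compute and a tool call to move; the robot and the scene stay as the last step left them, time stands still between calls to the robot, and variables do not carry over. Pictures are saved under pics/ and viewed, and the job is handed in when it is done.

Besides the shell and the picture viewer there is one more tool, called by a JSON object that holds its "name" and its "arguments", one argument or row to a line. arm_command: Moves the arm, as the interface text tells. Its arguments: {"type":"object","properties":{"plan":{"type":"array","items":{"type":"array","items":{"type":"number"}}},"force":{"type":"number"}},"required":["plan"]}

```bash
ls; mkdir -p pics; python3 - <<'E'
from plant import r
import cv2,numpy as np
s=r.get_state();print({k:np.round(v,3).tolist() for k,v in s.items()})
for n in ["scene","top"]:
    im,d=r.snapshot(n);cv2.imwrite(f"pics/{n}0.png",im[:,:,::-1]);np.save(f"pics/{n}0.npy",d)
    print(n,r.calibration(n))
print(r.calibration("wrist"))
E
```

```text
pics
{'clock': 0.0, 'q': [-1.188, 0.69, -0.195, 1.566, 0.157, 0.902, -0.215], 'qd': [0.001, -0.001, -0.0, 0.002, -0.001, -0.002, -0.001], 'joint_torque': [-0.001, -52.754, -1.267, -15.343, -0.053, 0.007, 0.0], 'tool_pos': [0.213, 0.587, 0.238], 'eef_rot': [0.122, 0.696, -0.123, 0.696], 'contact_force': [0.317, 0.697, 0.574], 'moment': [0.01, -0.006, -0.031], 'opening': 0.994}
scene {'fx': 391.0706561701653, 'fy': 391.0706561701653, 'cx': 256.8805870951036, 'cy': 195.5185011383496, 'k1': -0.041351836924076166, 'eye': array([ 1.25725615, -0.22058261,  1.10526438]), 'orientation': array([ 0.77110063,  0.55683193, -0.18240115, -0.24914222])}
top {'fx': 385.77364194814226, 'fy': 385.77364194814226, 'cx': 263.8942795398617, 'cy': 193.03852090702762, 'k1': 0.03466995416780779, 'eye': array([0.44693788, 0.00530567, 1.14573112]), 'orientation': array([-0.70019992,  0.71054442, -0.04226697,  0.05531915])}
{'fx': 272.3510361411563, 'fy': 272.3510361411563, 'cx': 255.7550317667077, 'cy': 189.49069780277947, 'k1': -0.002395817657578835, 'mount': array([[-6.44610901e-04, -2.74960356e-01,  9.61455349e-01,
        -1.46565731e-01],
       [ 9.99999631e-01,  3.68836291e-04,  7.75934131e-04,
         5.39711629e-04],
       [-5.67970750e-04,  9.61455494e-01,  2.74960016e-01,
        -7.09247981e-02],
       [ 0.00000000e+00,  0.00000000e+00,  0.00000000e+00,
         1.00000000e+00]])}
```

View pics/scene0.png

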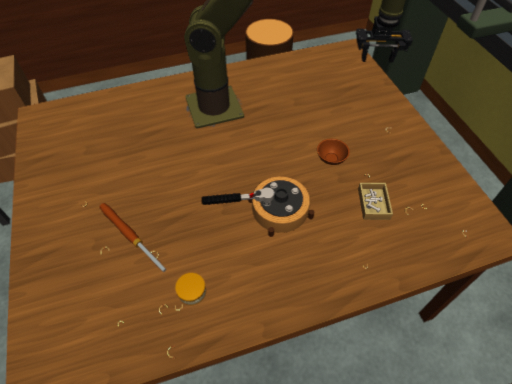

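View pics/top0.png

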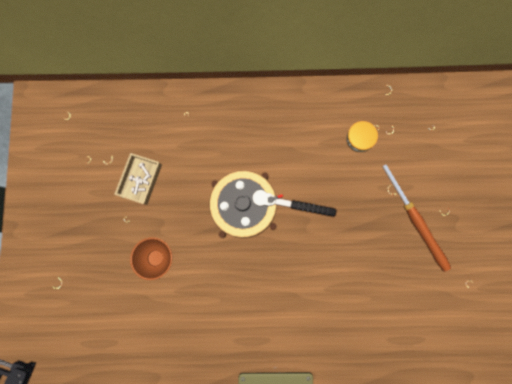

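The top view shows the blank at about (243,204), the ratchet head at (262,198), the red tab near (280,197) and the grip from (292,204) to (335,212). The bystanders are well clear of all of them. Next I'll measure the positions.

```bash
cat > h.py <<'E'
import numpy as np,cv2
from scipy.spatial.transform import Rotation as R
from plant import r
def ray(cal,uv,pose=None):
    K=np.array([[cal['fx'],0,cal['cx']],[0,cal['fy'],cal['cy']],[0,0,1]])
    p=cv2.undistortPoints(np.array([[uv]],float),K,np.array([cal['k1'],0,0,0,0.]))[0,0]
    d=np.array([p[0],p[1],1.])
    if 'eye' in cal: return np.array(cal['eye']),R.from_quat(cal['orientation']).as_matrix()@d
    T=pose@cal['mount'];return T[:3,3],T[:3,:3]@d
def pose(s):
    T=np.eye(4);T[:3,:3]=R.from_quat(s['eef_rot']).as_matrix();T[:3,3]=s['tool_pos'];return T
def onz(cal,uv,z,P=None):
    e,d=ray(cal,uv,P);return e+d*(z-e[2])/d[2]
def cents(m,mn=3):
    n,l,st,c=cv2.connectedComponentsWithStats(m.astype(np.uint8));return [(st[i,4],c[i],i,l) for i in range(1,n) if st[i,4]>=mn]
E
python3 - <<'E'
from h import *
for n,box in [("top",(205,345,160,245)),("scene",(190,320,165,240))]:
    im=cv2.imread(f"pics/{n}0.png");hsv=cv2.cvtColor(im,cv2.COLOR_BGR2HSV).astype(int)
    x0,x1,y0,y1=box
    M=np.zeros(im.shape[:2],bool);M[y0:y1,x0:x1]=1
    cal=r.calibration(n)
    H,S,V=[hsv[...,i] for i in range(3)]
    print(n)
    red=M&((H<5)|(H>172))&(S>150)&(V>90)
    for a,c,_,_ in cents(red): print('red',a,c,onz(cal,c,.1355))
    rim=M&(H>12)&(H<30)&(S>60)&(V>190)
    for a,c,i,l in cents(rim,100):
        cn=cv2.findContours((l==i).astype(np.uint8),0,1)[0][0];e=cv2.fitEllipse(cn);print('rim',e,onz(cal,e[0],.06))
    dark=M&(V<45)
    for a,c,i,l in cents(dark,30):
        ys,xs=np.where(l==i);print('dark',a,c,onz(cal,c,.118),cv2.minAreaRect(np.c_[xs,ys].astype(np.float32)))
    wh=M&(S<50)&(V>150)
    for a,c,_,_ in cents(wh): print('white',a,c,onz(cal,c,.075),onz(cal,c,.125))
    cv2.imwrite(f"pics/{n}0z.png",cv2.resize(im[y0:y1,x0:x1],None,fx=5,fy=5,interpolation=2))
E
```

```text
top
red 10 [279.5 196. ] [ 0.57896408 -0.01802581  0.1355    ]
rim ((242.53953552246094, 203.2365264892578), (61.10391616821289, 61.91274642944336), 51.098243713378906) [0.56981155 0.08530435 0.06      ]
white 82 [239.42682927 184.35365854] [0.62171324 0.09266384 0.075     ] [0.61355174 0.08858447 0.125     ]
white 369 [267.18699187 198.92682927] [0.5791638  0.01513638 0.075     ] [0.57298924 0.01467732 0.125     ]
white 78 [223.74358974 205.5       ] [0.56257358 0.13680871 0.075     ] [0.55717373 0.13066791 0.125     ]
white 84 [245.05952381 220.98809524] [0.51842585 0.07746843 0.075     ] [0.51508757 0.07409864 0.125     ]
scene
red 10 [250.9 194.1] [ 0.57680106 -0.01933258  0.1355    ]
rim ((280.75311279296875, 198.98492431640625), (42.560813903808594, 51.902259826660156), 95.05586242675781) [0.5736905  0.08321848 0.06      ]
dark 135 [281.17037037 195.78518519] [0.60054073 0.07184867 0.118     ] ((281.0, 195.0), (14.0, 14.0), 90.0)
dark 299 [220.87625418 198.62541806] [ 0.55164183 -0.10943284  0.118     ] ((220.86138916015625, 198.61386108398438), (7.960297584533691, 38.20942687988281), 84.2894058227539)
white 13 [273.30769231 184.        ] [0.51826293 0.07662081 0.075     ] [0.55412718 0.06219716 0.125     ]
white 114 [266.24561404 192.64912281] [0.54461718 0.04266189 0.075     ] [0.57920243 0.02988631 0.125     ]
white 15 [294.86666667 189.53333333] [0.56234371 0.1362064  0.075     ] [0.59606866 0.11889099 0.125     ]
white 24 [245.125 195.75 ] [ 0.53474645 -0.02663797  0.075     ] [ 0.56981073 -0.03605035  0.125     ]
white 16 [288.8125 206.8125] [0.62036875 0.09259856 0.075     ] [0.65127769 0.07739949 0.125     ]
```

View pics/top0z.png

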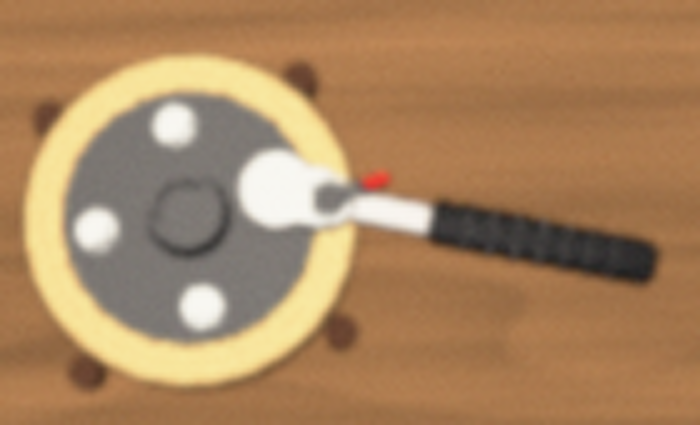

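```bash
cat >> h.py <<'E'
AX=np.array([.5777,.0333])
def info(goal=None,ydir=None):
    s=r.get_state();T=pose(s);M=T[:3,:3]
    ya=np.degrees(np.arctan2(M[1,1],M[0,1]))
    F=np.array(s['contact_force'])
    g=s['tool_pos'][:2]-AX
    print('t',round(s['clock'],2),'tcp',np.round(s['tool_pos'],4),'x',np.round(M[:,0],3),'yang',round(ya,1),'F',np.round(F,1),'Ftool',np.round(M.T@F,1),'mom',np.round(s['moment'],2),'op',round(s['opening']*88.1,1),'th',np.round(np.degrees(np.arctan2(g[1],g[0])),1),'rad',round(np.hypot(*g)*1000,1))
    print('q',np.round(s['q'],2))
    if goal is not None:
        d=M.T@(np.array(goal)-s['tool_pos']); print('shift',np.round(d,4), end=' ')
        if ydir is not None: print('roll needed (cw +)',np.round(np.radians((ya-ydir+180)%360-180),3))
    return s,T
E
python3 -c "
from h import *
h=-100.3
info([.5808,-.019,.19],h+90)"
```

```text
t 0.1 tcp [0.2135 0.5869 0.238 ] x [-0.    -0.002 -1.   ] yang 70.0 F [0.6 0.5 0.1] Ftool [-0.1  0.7  0.4] mom [-0.04 -0.04 -0.02] op 87.6 th 123.3 rad 662.6
q [-1.19  0.69 -0.19  1.57  0.16  0.9  -0.22]
shift [ 0.0488 -0.4438  0.5522] roll needed (cw +) 1.402
```

```bash
python3 -c "
from h import *
s,T=info()
D=np.array([.5808,-.019,.19])-s['tool_pos'];n=14;dr=1.402/n;M=T[:3,:3]
for i in range(n):
    print([.04,*np.round(M.T@D/n,3),round(dr,3)],end=',');M=M@R.from_rotvec([dr,0,0]).as_matrix()
"
```

```text
t 0.1 tcp [0.2135 0.5869 0.238 ] x [-0.    -0.002 -1.   ] yang 70.0 F [0.6 0.5 0.1] Ftool [-0.1  0.7  0.4] mom [-0.04 -0.04 -0.02] op 87.6 th 123.3 rad 662.6
q [-1.19  0.69 -0.19  1.57  0.16  0.9  -0.22]
[0.04, np.float64(0.003), np.float64(-0.032), np.float64(0.039), 0.1],[0.04, np.float64(0.003), np.float64(-0.028), np.float64(0.042), 0.1],[0.04, np.float64(0.003), np.float64(-0.023), np.float64(0.045), 0.1],[0.04, np.float64(0.003), np.float64(-0.019), np.float64(0.047), 0.1],[0.04, np.float64(0.003), np.float64(-0.014), np.float64(0.049), 0.1],[0.04, np.float64(0.003), np.float64(-0.009), np.float64(0.05), 0.1],[0.04, np.float64(0.003), np.float64(-0.004), np.float64(0.05), 0.1],[0.04, np.float64(0.003), np.float64(0.001), np.float64(0.051), 0.1],[0.04, np.float64(0.003), np.float64(0.006), np.float64(0.05), 0.1],[0.04, np.float64(0.003), np.float64(0.011), np.float64(0.049), 0.1],[0.04, np.float64(0.003), np.float64(0.016), np.float64(0.048), 0.1],[0.04, np.float64(0.003), np.float64(0.021), np.float64(0.046), 0.1],[0.04, np.float64(0.003), np.float64(0.025), np.float64(0.044), 0.1],[0.04, np.float64(0.003), np.float64(0.03), np.float64(0.041), 0.1],
```

{"name": "arm_command", "arguments": {
  "plan": [
    [0.04,0.003,-0.032,0.039,0.1],
    [0.04,0.003,-0.028,0.042,0.1],
    [0.04,0.003,-0.023,0.045,0.1],
    [0.04,0.003,-0.019,0.047,0.1],
    [0.04,0.003,-0.014,0.049,0.1],
    [0.04,0.003,-0.009,0.05,0.1],
    [0.04,0.003,-0.004,0.05,0.1],
    [0.04,0.003,0.001,0.051,0.1],
    [0.04,0.003,0.006,0.05,0.1],
    [0.04,0.003,0.011,0.049,0.1],
    [0.04,0.003,0.016,0.048,0.1],
    [0.04,0,0,0,0]
  ],
  "force": 5
}}

```text
clock: 1.6
tool_pos: [0.502, 0.1059, 0.2054]
eef_rot: [0.47, 0.527, -0.471, 0.528]
contact_force: [-0.9, -0.2, 0.1]
opening: 0.455
```

```bash
python3 -c "
from h import *
h=-100.3
s,T=info([.5808,-.019,.19],h+90)
im,d=r.snapshot('wrist');cv2.imwrite('pics/w1.png',im[:,:,::-1])"
```

```text
t 1.6 tcp [0.502  0.1059 0.2054] x [ 0.001 -0.003 -1.   ] yang 6.5 F [-0.9 -0.2  0.1] Ftool [-0.1 -0.9  0.1] mom [-0.04  0.1  -0.03] op 40.1 th 136.2 rad 104.9
q [-0.33  0.59  0.04  1.94 -0.04  0.61 -0.15]
shift [0.0158 0.0642 0.1329] roll needed (cw +) 0.293
```

View pics/w1.png

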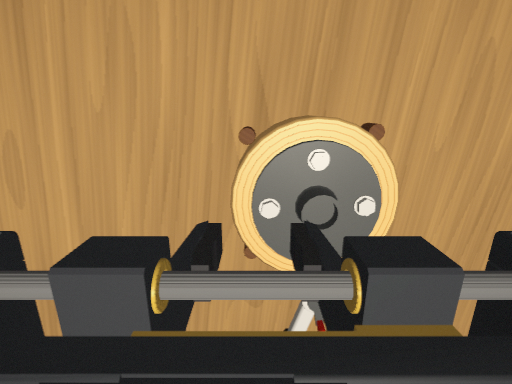

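```bash
python3 -c "
from h import *
h=-100.3
s,T=info([.5545,-.0946,.20],h+90)
D=np.array([.5545,-.0946,.20])-s['tool_pos'];n=6;dr=.293/n;M=T[:3,:3]
for i in range(n):
    print([.04,*np.round(M.T@D/n,3).tolist(),round(dr,3)],end=',');M=M@R.from_rotvec([dr,0,0]).as_matrix()
"
```

```text
t 1.65 tcp [0.5007 0.1088 0.2053] x [-0.    -0.001 -1.   ] yang 6.8 F [ 0.4  0.9 -0.6] Ftool [ 0.6  0.5 -0.8] mom [-0.06  0.02  0.02] op 39.8 th 135.6 rad 107.9
q [-0.33  0.59  0.04  1.95 -0.04  0.61 -0.15]
shift [0.0055 0.0295 0.2083] roll needed (cw +) 0.298
[0.04, 0.001, 0.005, 0.035, 0.049],[0.04, 0.001, 0.007, 0.034, 0.049],[0.04, 0.001, 0.008, 0.034, 0.049],[0.04, 0.001, 0.01, 0.034, 0.049],[0.04, 0.001, 0.012, 0.033, 0.049],[0.04, 0.001, 0.013, 0.033, 0.049],
```

{"name": "arm_command", "arguments": {
  "plan": [
    [0.04,0.001,0.005,0.035,0.05],
    [0.04,0.001,0.007,0.034,0.05],
    [0.04,0.001,0.008,0.034,0.05],
    [0.04,0.001,0.01,0.034,0.05],
    [0.04,0.001,0.012,0.033,0.05],
    [0.04,0.001,0.013,0.033,0.05],
    [0.04,0,0,0,0],
    [0.04,0,0,0,0]
  ]
}}

```text
clock: 2.65
tool_pos: [0.5544, -0.0908, 0.1994]
eef_rot: [0.542, 0.455, -0.542, 0.454]
contact_force: [0.0, 0.3, -0.3]
opening: 0.453
```

```bash
python3 -c "
from h import *
s,T=info([.5545,-.0946,.20],-10.3)
im,d=r.snapshot('wrist');cv2.imwrite('pics/w2.png',im[:,:,::-1])
info()
hsv=cv2.cvtColor(im,cv2.COLOR_RGB2HSV).astype(int);H,S,V=[hsv[...,i] for i in range(3)]
red=((H<5)|(H>172))&(S>150)&(V>70)
for a,c,i,l in cents(red,8):
    ys,xs=np.where(l==i)
    print(a,c,onz(r.calibration('wrist'),c,.1355,T),onz(r.calibration('wrist'),c,.143,T),cv2.minAreaRect(np.c_[xs,ys].astype(np.float32)))
cal=r.calibration('wrist')
wh=(S<50)&(V>150)
for a,c,_,_ in cents(wh,30): print('white',a,c,onz(cal,c,.075,T),onz(cal,c,.125,T))
"
```

```text
t 2.65 tcp [ 0.5544 -0.0908  0.1994] x [-0.001  0.002 -1.   ] yang -10.0 F [ 0.   0.3 -0.3] Ftool [ 0.3 -0.  -0.3] mom [-0.04  0.15 -0.01] op 39.9 th -100.6 rad 126.2
q [ 0.03  0.66  0.08  1.81 -0.08  0.68 -0.01]
shift [-0.0006  0.0007  0.0038] roll needed (cw +) 0.005
t 2.7 tcp [ 0.5545 -0.0905  0.1995] x [-0.001  0.002 -1.   ] yang -10.0 F [-0.3  0.1  0. ] Ftool [-0.  -0.3 -0. ] mom [-0.08  0.01 -0.02] op 40.0 th -100.6 rad 126.0
q [ 0.03  0.66  0.08  1.81 -0.08  0.68 -0.01]
157 [273.52866242 106.37579618] [ 0.58031616 -0.01891745  0.1355    ] [ 0.5798381  -0.01898496  0.143     ] ((273.7000427246094, 106.39999389648438), (19.230182647705078, 8.049844741821289), 63.43495178222656)
white 503 [184.43141153   9.76143141] [0.52018846 0.07486377 0.075     ] [0.52880111 0.05721938 0.125     ]
white 4357 [258.50149185  57.48955703] [0.57734435 0.02607193 0.075     ] [0.57541651 0.01742555 0.125     ]
```

View pics/w2.png

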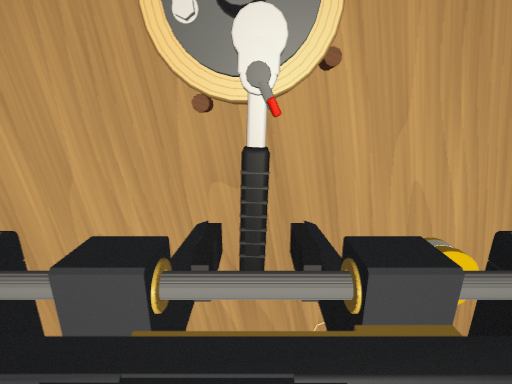

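The wrist view shows the tab at (273,106), on the loosen side. The handle runs straight up and down in the picture, so the tool is lined up with it. Next I'll straddle the tab.

{"name": "arm_command", "arguments": {
  "plan": [
    [0.04,0,0.003,-0.021,0],
    [0.04,0,0.003,-0.021,0],
    [0.04,0,0.003,-0.021,0],
    [0.04,0.02,0,0,0],
    [0.04,0.02,0,0,0],
    [0.04,0,0,0,0]
  ]
}}

```text
clock: 3.45
tool_pos: [0.5736, -0.0312, 0.1585]
eef_rot: [-0.541, -0.455, 0.543, -0.453]
contact_force: [-0.7, 0.0, 0.0]
opening: 0.455
```

```bash
python3 -c "
from h import *
s,T=info([.5743,-.0301,.1335],-10.3)"
```

```text
t 3.45 tcp [ 0.5736 -0.0312  0.1585] x [-0.003  0.001 -1.   ] yang -10.1 F [-0.7  0.   0. ] Ftool [-0.  -0.7  0.1] mom [-0.11  0.1   0.03] op 40.1 th -93.6 rad 64.6
q [-0.08  0.73  0.09  1.8  -0.1   0.61 -0.1 ]
shift [ 0.025   0.0006 -0.0012] roll needed (cw +) 0.004
```

{"name": "arm_command", "arguments": {
  "plan": [
    [0.04,0.013,0,0,0],
    [0.04,0.012,0,0,0],
    [0.04,0,-0.003,0,0],
    [0.04,0,-0.002,0,0],
    [0.04,0,0,0,0]
  ]
}}

```text
clock: 4.08
tool_pos: [0.5699, -0.0319, 0.1351]
eef_rot: [0.543, 0.453, -0.542, 0.454]
contact_force: [-0.3, 0.8, 0.6]
opening: 0.457
```

```bash
python3 -c "
from h import *
s,T=info([.5743,-.0301,.1335],-10.3)"
```

```text
t 4.08 tcp [ 0.5699 -0.0319  0.1351] x [ 0.001  0.    -1.   ] yang -10.2 F [-0.3  0.8  0.6] Ftool [-0.6 -0.5 -0.7] mom [-0.07  0.06 -0.  ] op 40.3 th -96.8 rad 65.6
q [-0.07  0.76  0.08  1.83 -0.11  0.55 -0.1 ]
shift [ 0.0016  0.004  -0.0025] roll needed (cw +) 0.002
```

{"name": "arm_command", "arguments": {
  "plan": [
    [0.04,0.001,-0.003,0,0],
    [0.04,0,-0.003,0,0],
    [0.04,0,-0.003,0,0],
    [0.04,0,-0.003,0,0],
    [0.04,0,-0.003,0,0]
  ]
}}

```text
clock: 4.7
tool_pos: [0.557, -0.032, 0.1342]
eef_rot: [0.544, 0.451, -0.543, 0.455]
contact_force: [3.6, -6.1, -1.6]
opening: 0.459
```

```bash
python3 -c "
from h import *
s,T=info()"
```

```text
t 4.7 tcp [ 0.557  -0.032   0.1342] x [ 0.005 -0.003 -1.   ] yang -10.3 F [ 3.6 -6.1 -1.6] Ftool [1.6 4.6 5.3] mom [-1.46 -0.77 -0.18] op 40.4 th -107.6 rad 68.5
q [-0.08  0.75  0.08  1.88 -0.11  0.51 -0.1 ]
```

The pad sits about 5 mm too far out and is catching the end of the tab. I'll back off, shift inward and try again.

{"name": "arm_command", "arguments": {
  "plan": [
    [0.04,0,0.006,0,0],
    [0.04,0,0.009,0,0],
    [0.04,0,0,-0.004,0],
    [0.04,0,0,-0.004,0],
    [0.04,0,0,0,0],
    [0.04,0,0,0,0]
  ]
}}

```text
clock: 5.45
tool_pos: [0.5711, -0.0238, 0.1337]
eef_rot: [-0.542, -0.454, 0.542, -0.454]
contact_force: [-0.0, 0.0, 0.7]
opening: 0.458
```

```bash
python3 -c "
from h import *
s,T=info()
u=np.array([-.1788,-.9839]);v=np.array([.9839,-.1788]);g=s['tool_pos'][:2]-AX;print(g@u,g@v)
im,d=r.snapshot('wrist');cv2.imwrite('pics/w3.png',im[:,:,::-1])
im,d=r.snapshot('scene');cv2.imwrite('pics/s3.png',cv2.resize(im[150:240,180:320,::-1],None,fx=5,fy=5))
"
```

```text
t 5.45 tcp [ 0.5711 -0.0238  0.1337] x [-0.  0. -1.] yang -10.2 F [-0.   0.   0.7] Ftool [-0.7 -0.  -0. ] mom [-0.07  0.08 -0.05] op 40.4 th -96.6 rad 57.5
q [-0.09  0.77  0.08  1.83 -0.11  0.55 -0.11]
0.05739475009803854 0.0036865576001510205
```

View pics/s3.png

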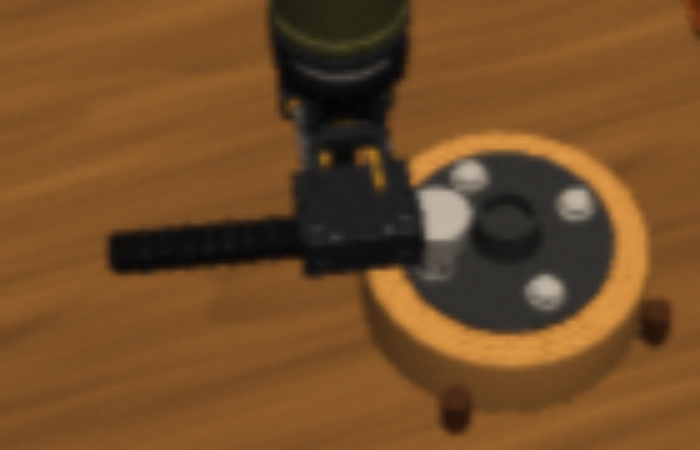

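View pics/w3.png

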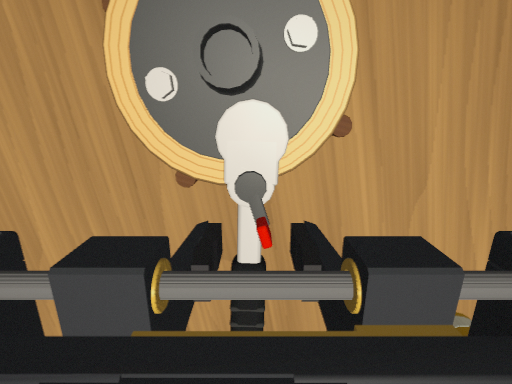

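The wrist view now shows the red tab at (264,233), between the two pads and level with them. I'll push left, which is -y in the tool frame.

{"name": "arm_command", "arguments": {
  "plan": [
    [0.04,0,-0.003,0,0],
    [0.04,0,-0.003,0,0],
    [0.04,0,-0.003,0,0],
    [0.04,0,-0.003,0,0]
  ]
}}

```text
clock: 6.05
tool_pos: [0.5602, -0.022, 0.1339]
eef_rot: [0.543, 0.453, -0.542, 0.454]
contact_force: [3.6, -1.2, -2.7]
opening: 0.459
```

```bash
cat >> h.py <<'E'
def hf(s,h=-100.3):
    u=np.array([np.cos(np.radians(h)),np.sin(np.radians(h))]);v=np.array([-u[1],u[0]]);g=s['tool_pos'][:2]-AX;print('uv mm',np.round([1000*(g@u),1000*(g@v)],1))
E
python3 -c "
from h import *
s,T=info();hf(s)"
```

```text
t 6.05 tcp [ 0.5602 -0.022   0.1339] x [ 0.002 -0.    -1.   ] yang -10.2 F [ 3.6 -1.2 -2.7] Ftool [2.7 3.7 0.6] mom [-0.32 -0.65 -0.05] op 40.4 th -107.5 rad 58.0
q [-0.09  0.76  0.08  1.87 -0.11  0.52 -0.11]
uv mm [57.6 -7.3]
```

{"name": "arm_command", "arguments": {
  "plan": [
    [0.04,0,-0.003,0,0],
    [0.04,0,-0.003,0,0],
    [0.04,0,-0.003,0,0],
    [0.04,0,-0.003,0,0]
  ]
}}

```text
clock: 6.55
tool_pos: [0.5488, -0.0209, 0.1341]
eef_rot: [0.543, 0.452, -0.542, 0.454]
contact_force: [5.1, -5.2, -2.1]
opening: 0.454
```

```bash
python3 -c "
from h import *
s,T=info();hf(s)
im,d=r.snapshot('wrist');cv2.imwrite('pics/w4.png',im[:,:,::-1])"
```

```text
t 6.55 tcp [ 0.5488 -0.0209  0.1341] x [ 0.003 -0.001 -1.   ] yang -10.3 F [ 5.1 -5.2 -2.1] Ftool [2.1 5.9 4.2] mom [-1.02 -0.92 -0.14] op 40.0 th -118.1 rad 61.4
q [-0.09  0.74  0.08  1.9  -0.11  0.5  -0.12]
uv mm [ 58.4 -18.7]
```

View pics/w4.png

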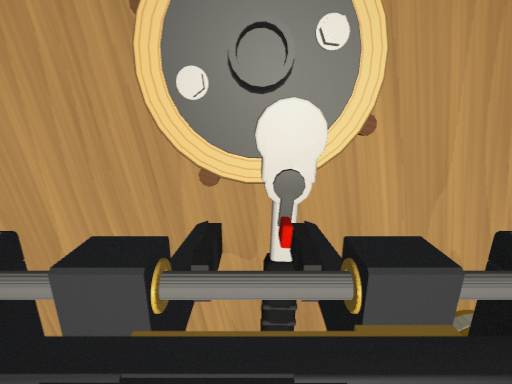

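{"name": "arm_command", "arguments": {
  "plan": [
    [0.04,0,-0.003,0,0],
    [0.04,0,-0.003,0,0],
    [0.04,0,-0.003,0,0]
  ]
}}

```text
clock: 6.98
tool_pos: [0.5404, -0.0183, 0.1341]
eef_rot: [0.544, 0.453, -0.542, 0.454]
contact_force: [5.9, -1.4, -1.6]
opening: 0.458
```

```bash
python3 -c "
from h import *
s,T=info();hf(s)
im,d=r.snapshot('wrist');cv2.imwrite('pics/w5.png',im[:,:,::-1])"
```

```text
t 6.97 tcp [ 0.5404 -0.0183  0.1341] x [ 0.004 -0.    -1.   ] yang -10.2 F [ 5.9 -1.4 -1.6] Ftool [1.7 6.1 0.4] mom [-0.49 -1.12 -0.08] op 40.3 th -125.9 rad 63.6
q [-0.1   0.74  0.08  1.93 -0.11  0.48 -0.12]
uv mm [ 57.4 -27.5]
```

View pics/w5.png

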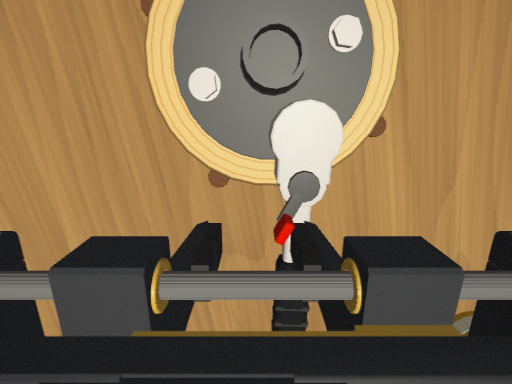

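{"name": "arm_command", "arguments": {
  "plan": [
    [0.04,0,-0.003,0,0],
    [0.04,0,-0.003,0,0]
  ]
}}

```text
clock: 7.28
tool_pos: [0.536, -0.0167, 0.1343]
eef_rot: [0.544, 0.452, -0.541, 0.455]
contact_force: [8.4, -2.5, -3.8]
opening: 0.453
```

```bash
cat > meas.py <<'E'
import sys
from h import *
s=r.get_state();T=pose(s);cal=r.calibration('wrist')
im,d=r.snapshot('wrist');cv2.imwrite(f'pics/{sys.argv[1]}.png',im[:,:,::-1])
hsv=cv2.cvtColor(im,cv2.COLOR_RGB2HSV).astype(int);H,S,V=[hsv[...,i] for i in range(3)]
red=((H<5)|(H>172))&(S>150)&(V>70)
t=None
for a,c,i,l in sorted(cents(red,20),key=lambda q:-q[0])[:1]:
    t=onz(cal,c,.1355,T);print('tab',c,t)
# pivot disc grey: the chrome region in height gate: use depth-free: white comp largest
wh=(S<50)&(V>150)
a,c,i,l=max(cents(wh,200),key=lambda q:q[0])
pts=np.argwhere(l==i)
e=onz(cal,c,.125,T);print('chrome centroid dir',np.degrees(np.arctan2(*(e[:2]-AX)[::-1])))
g=t[:2]-AX;rho=np.hypot(*g);b=np.arctan2(g[1],g[0])
print('tab radius from axis',rho)
for h in [np.arctan2(*(e[:2]-AX)[::-1])]:
    p=AX+.028*np.array([np.cos(h),np.sin(h)]);k=t[:2]-p
    print('lever angle if handle=centroid dir',-( (np.arctan2(k[1],k[0])-h+np.pi)%(2*np.pi)-np.pi),'len',np.hypot(*k))
E
python3 -c "
from h import *
s,T=info();hf(s)"; python3 meas.py w6
```

```text
t 7.28 tcp [ 0.536  -0.0167  0.1343] x [ 0.007  0.    -1.   ] yang -10.2 F [ 8.4 -2.5 -3.8] Ftool [3.8 8.7 1. ] mom [-0.53 -1.78 -0.14] op 39.9 th -129.8 rad 65.1
q [-0.1   0.73  0.08  1.94 -0.11  0.46 -0.12]
uv mm [ 56.7 -32.1]
tab [283.7047619  227.30952381] [ 0.55313042 -0.01262782  0.1355    ]
chrome centroid dir -95.78458311018018
tab radius from axis 0.052086743935069825
lever angle if handle=centroid dir 0.7765247230253074 len 0.028275306790865914
```

View pics/w6.png

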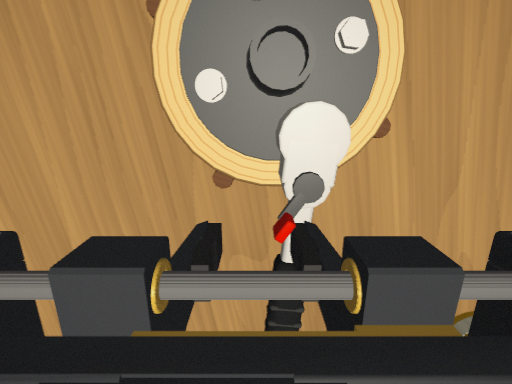

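Lateral force has risen to 8.7 N and the lever looks fully over, with the tab at (284,227). I'll back off and lift to check it.

{"name": "arm_command", "arguments": {
  "plan": [
    [0.04,0,0.005,0,0],
    [0.04,0,0.007,0,0],
    [0.04,-0.022,0,0,0],
    [0.04,-0.022,0,0,0],
    [0.04,-0.022,0,0,0],
    [0.04,0,0,0.022,0],
    [0.04,0,0,0.022,0],
    [0.04,0,0,0.022,0],
    [0.04,0,0,0.022,0],
    [0.04,0,0,0,0],
    [0.04,0,0,0,0]
  ]
}}

```text
clock: 8.7
tool_pos: [0.529, -0.1044, 0.1995]
eef_rot: [0.542, 0.455, -0.542, 0.453]
contact_force: [0.2, 0.2, -0.5]
opening: 0.455
```

```bash
python3 -c "
from h import *
s,T=info();hf(s)"; python3 meas.py w7
```

```text
t 8.7 tcp [ 0.529  -0.1044  0.1995] x [-0.001  0.001 -1.   ] yang -10.1 F [ 0.2  0.2 -0.5] Ftool [ 0.5  0.2 -0.2] mom [-0.08  0.07  0.08] op 40.1 th -109.5 rad 146.0
q [ 0.06  0.63  0.08  1.87 -0.08  0.64  0.01]
uv mm [144.1 -23.3]
tab [265.86931818  76.89204545] [ 0.55280729 -0.01154175  0.1355    ]
chrome centroid dir -97.86805744090827
tab radius from axis 0.05128770874680468
lever angle if handle=centroid dir 0.7513188586616986 len 0.02713124683342322
```

View pics/w7.png

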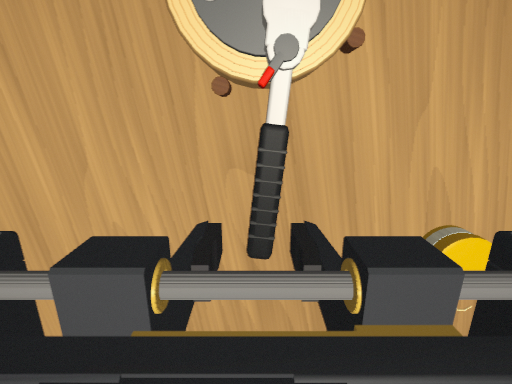

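```bash
python3 -c "
from h import *
s,T=info();cal=r.calibration('wrist')
a=onz(cal,(276,127),.122,T);b=onz(cal,(260,255),.118,T);print(a,b)
for p in (a,b,(a+b)/2):
  g=p[:2]-AX;print(np.degrees(np.arctan2(g[1],g[0])),np.hypot(*g))
g=b-a;h=np.arctan2(g[1],g[0]);print(np.degrees(h))
t=np.array([.5528,-.0115])
for h in (h,np.radians(-106.)):
  p=AX+.028*np.array([np.cos(h),np.sin(h)]);k=t-p;print(np.degrees(h),'lever',h-np.arctan2(k[1],k[0]))
"
```

```text
t 8.75 tcp [ 0.5292 -0.1041  0.1995] x [-0.001  0.001 -1.   ] yang -10.1 F [ 0.6  0.3 -0.9] Ftool [ 0.9  0.6 -0.4] mom [-0.08  0.1   0.  ] op 39.7 th -109.4 rad 145.7
q [ 0.06  0.63  0.08  1.87 -0.08  0.64  0.02]
[ 0.55549713 -0.0482329   0.122     ] [ 0.52295781 -0.16128508  0.118     ]
-105.23328480253863 0.0845019632244831
-105.71276800075532 0.20213871275195452
-105.57141634306049 0.14331929466456814
-106.05717815943235
-106.05717815943235 lever 0.48411957225735325
-106.0 lever 0.48611445708581247
```

The lever now stands at about +0.48 and the handle at about -105.8°. Next I'll cage the grip, leaving the fingers slightly open instead of clamping.

{"name": "arm_command", "arguments": {
  "plan": [
    [0.04,0,0.009,0,0.1],
    [0.04,0.02,0,0,0],
    [0.04,0.025,0,0,0],
    [0.04,0.025,0,0,0],
    [0.04,0.02,0,0,0],
    [0.04,0.015,0,0,0],
    [0.028,0,0,0,0],
    [0.028,0,0,0,0],
    [0.028,0,0,0,0]
  ],
  "force": 30
}}

```text
clock: 9.88
tool_pos: [0.5385, -0.1074, 0.0954]
eef_rot: [0.565, 0.426, -0.564, 0.426]
contact_force: [0.3, -0.1, 0.7]
opening: 0.316
```

```bash
python3 -c "
from h import *
s,T=info([.5382,-.1062,.094],-15.8);hf(s,-105.8)"
```

```text
t 9.88 tcp [ 0.5385 -0.1074  0.0954] x [ 0.001 -0.    -1.   ] yang -15.9 F [ 0.3 -0.1  0.7] Ftool [-0.7  0.3  0. ] mom [-0.07  0.1  -0.01] op 27.9 th -105.6 rad 146.1
q [ 0.07  0.81  0.07  1.92 -0.13  0.42 -0.04]
shift [ 0.0014 -0.0007 -0.0011] roll needed (cw +) -0.002
uv mm [146.1   0.6]
```

{"name": "arm_command", "arguments": {
  "plan": [
    [0.028,0,0.007,-0.0002,-0.05],
    [0.028,0,0.0146,-0.0007,-0.1],
    [0.028,0,0.0146,-0.0007,-0.1]
  ]
}}

```text
clock: 10.25
tool_pos: [0.5736, -0.1131, 0.0949]
eef_rot: [-0.505, -0.494, 0.506, -0.494]
contact_force: [-1.3, 1.2, 1.5]
opening: 0.321
```

```bash
python3 -c "
from h import *
s,T=info()"
```

```text
t 10.25 tcp [ 0.5736 -0.1131  0.0949] x [-0.001  0.    -1.   ] yang -1.3 F [-1.3  1.2  1.5] Ftool [-1.5 -1.3 -1.2] mom [ 0.23  0.5  -0.02] op 28.2 th -91.6 rad 146.5
q [ 0.11  0.84  0.02  1.81 -0.03  0.5   0.12]
```

{"name": "arm_command", "arguments": {
  "plan": [
    [0.028,0,0.0146,-0.0007,-0.1],
    [0.028,0,0.0146,-0.0007,-0.1],
    [0.028,0,0.0146,-0.0007,-0.1],
    [0.028,0,0.0146,-0.0007,-0.1],
    [0.028,0,0.0146,-0.0007,-0.1],
    [0.028,0,0,0,0],
    [0.028,0,0,0,0]
  ]
}}

```text
clock: 11.12
tool_pos: [0.6451, -0.0972, 0.095]
eef_rot: [0.37, 0.602, -0.369, 0.603]
contact_force: [2.4, 0.9, -1.0]
opening: 0.319
```

```bash
python3 -c "
from h import *
s,T=info()"; python3 meas.py w8
```

```text
t 11.12 tcp [ 0.6451 -0.0972  0.095 ] x [ 0.002  0.    -1.   ] yang 27.0 F [ 2.4  0.9 -1. ] Ftool [1.  2.5 0.3] mom [ 0.12 -0.37  0.06] op 28.1 th -62.7 rad 146.8
q [ 0.14  0.9  -0.11  1.59  0.14  0.66  0.43]
tab [221.81859617  38.70556062] [ 0.59125329 -0.0170343   0.1355    ]
chrome centroid dir -61.21953277733033
tab radius from axis 0.052127094255815166
lever angle if handle=centroid dir 0.49950092441335814 len 0.02579322223085998
```

View pics/w8.png

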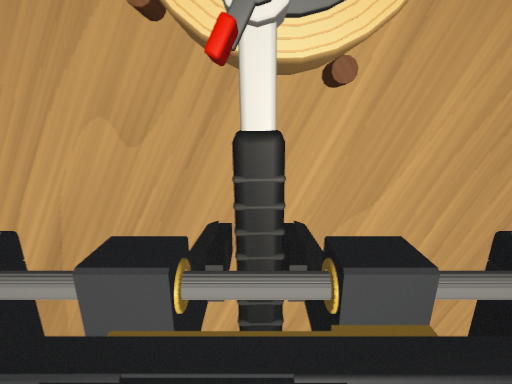

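The handle is centred in the jaws and the lever reads +0.50. I'll start the clockwise drive in short calls, watching the force.

{"name": "arm_command", "arguments": {
  "plan": [
    [0.028,0,-0.0087,-0.0003,0.06],
    [0.028,0,-0.0087,-0.0003,0.06],
    [0.028,0,-0.0087,-0.0003,0.06],
    [0.028,0,-0.0087,-0.0003,0.06],
    [0.028,0,-0.0087,-0.0003,0.06]
  ]
}}

```text
clock: 11.8
tool_pos: [0.6034, -0.1109, 0.0951]
eef_rot: [0.456, 0.54, -0.456, 0.541]
contact_force: [1.8, 0.7, -0.5]
opening: 0.319
```

```bash
python3 -c "
from h import *
s,T=info()"
```

```text
t 11.8 tcp [ 0.6034 -0.1109  0.0951] x [ 0.002 -0.    -1.   ] yang 9.7 F [ 1.8  0.7 -0.5] Ftool [ 0.5  1.9 -0.4] mom [ 0.12 -0.29 -0.02] op 28.1 th -79.9 rad 146.5
q [ 0.12  0.86 -0.03  1.72  0.04  0.56  0.24]
```

{"name": "arm_command", "arguments": {
  "plan": [
    [0.028,0,-0.0087,-0.0003,0.06],
    [0.028,0,-0.0087,-0.0003,0.06],
    [0.028,0,-0.0087,-0.0003,0.06],
    [0.028,0,-0.0087,-0.0003,0.06]
  ]
}}

```text
clock: 12.3
tool_pos: [0.5693, -0.1126, 0.0951]
eef_rot: [0.518, 0.481, -0.517, 0.483]
contact_force: [3.4, 0.2, -1.5]
opening: 0.316
```

```bash
python3 -c "
from h import *
s,T=info()"
```

```text
t 12.3 tcp [ 0.5693 -0.1126  0.0951] x [ 0.003 -0.    -1.   ] yang -4.1 F [ 3.4  0.2 -1.5] Ftool [ 1.5  3.4 -0.4] mom [ 0.07 -0.57  0.05] op 27.8 th -93.3 rad 146.2
q [ 0.1   0.83  0.03  1.82 -0.04  0.48  0.08]
```

{"name": "arm_command", "arguments": {
  "plan": [
    [0.028,0,-0.0087,-0.0003,0.06],
    [0.028,0,-0.0087,-0.0003,0.06],
    [0.028,0,-0.0087,-0.0003,0.06]
  ]
}}

```text
clock: 12.68
tool_pos: [0.5426, -0.1084, 0.095]
eef_rot: [0.559, 0.433, -0.559, 0.434]
contact_force: [3.5, -0.5, 1.1]
opening: 0.316
```

```bash
python3 -c "
from h import *
s,T=info()"
```

```text
t 12.68 tcp [ 0.5426 -0.1084  0.095 ] x [ 0.001 -0.    -1.   ] yang -14.4 F [ 3.5 -0.5  1.1] Ftool [-1.1  3.5 -0.3] mom [-0.11 -0.58  0.02] op 27.8 th -103.9 rad 146.0
q [ 0.08  0.81  0.07  1.91 -0.11  0.42 -0.03]
```

{"name": "arm_command", "arguments": {
  "plan": [
    [0.028,0,-0.0087,-0.0003,0.06],
    [0.028,0,-0.0087,-0.0003,0.06],
    [0.028,0,-0.0087,-0.0003,0.06]
  ]
}}

```text
clock: 13.05
tool_pos: [0.5177, -0.0994, 0.0948]
eef_rot: [0.596, 0.381, -0.596, 0.381]
contact_force: [3.1, -1.4, 2.2]
opening: 0.32
```

```bash
python3 -c "
from h import *
s,T=info()"
```

```text
t 13.05 tcp [ 0.5177 -0.0994  0.0948] x [ 0. -0. -1.] yang -24.8 F [ 3.1 -1.4  2.2] Ftool [-2.2  3.4 -0. ] mom [-0.28 -0.56  0.05] op 28.1 th -114.3 rad 145.6
q [ 0.04  0.8   0.1   1.98 -0.19  0.37 -0.14]
```

{"name": "arm_command", "arguments": {
  "plan": [
    [0.028,0,-0.0087,-0.0003,0.06],
    [0.028,0,-0.0087,-0.0003,0.06],
    [0.028,0,-0.0087,-0.0003,0.06]
  ]
}}

```text
clock: 13.42
tool_pos: [0.4949, -0.0862, 0.0947]
eef_rot: [-0.627, -0.326, 0.628, -0.326]
contact_force: [2.6, -1.5, 1.7]
opening: 0.319
```

```bash
python3 -c "
from h import *
s,T=info()"
```

```text
t 13.43 tcp [ 0.4949 -0.0862  0.0947] x [-0. -0. -1.] yang -35.1 F [ 2.6 -1.5  1.7] Ftool [-1.7  3.  -0.3] mom [-0.45 -0.48 -0.01] op 28.1 th -124.7 rad 145.4
q [ 0.01  0.78  0.12  2.06 -0.28  0.32 -0.25]
```

{"name": "arm_command", "arguments": {
  "plan": [
    [0.028,0,-0.0087,-0.0003,0.06],
    [0.028,0,-0.0087,-0.0003,0.06],
    [0.028,0,-0.0087,-0.0003,0.06]
  ]
}}

```text
clock: 13.8
tool_pos: [0.4749, -0.0692, 0.0947]
eef_rot: [-0.654, -0.268, 0.654, -0.268]
contact_force: [1.7, -1.4, 1.4]
opening: 0.318
```

```bash
python3 -c "
from h import *
s,T=info()"
```

```text
t 13.8 tcp [ 0.4749 -0.0692  0.0947] x [-0. -0. -1.] yang -45.4 F [ 1.7 -1.4  1.4] Ftool [-1.4  2.2 -0.2] mom [-0.48 -0.4  -0.02] op 28.0 th -135.1 rad 145.2
q [-0.04  0.77  0.14  2.12 -0.38  0.27 -0.36]
```

{"name": "arm_command", "arguments": {
  "plan": [
    [0.028,0,-0.0087,-0.0003,0.06],
    [0.028,0,-0.0087,-0.0003,0.06],
    [0.028,0,-0.0087,-0.0003,0.06]
  ]
}}

```text
clock: 14.18
tool_pos: [0.4596, -0.0504, 0.0947]
eef_rot: [0.676, 0.207, -0.675, 0.209]
contact_force: [4.9, -5.8, -1.6]
opening: 0.319
```

```bash
python3 -c "
from h import *
s,T=info()"
```

```text
t 14.18 tcp [ 0.4596 -0.0504  0.0947] x [ 0.002 -0.002 -1.   ] yang -55.8 F [ 4.9 -5.8 -1.6] Ftool [ 1.6  7.6 -0.8] mom [-1.08 -0.77 -0.01] op 28.1 th -144.7 rad 144.7
q [-0.09  0.76  0.16  2.18 -0.48  0.23 -0.48]
```

{"name": "arm_command", "arguments": {
  "plan": [
    [0.028,0,-0.0087,-0.0003,0.06],
    [0.028,0,-0.0087,-0.0003,0.06],
    [0.028,0,-0.0087,-0.0003,0.06]
  ]
}}

```text
clock: 14.55
tool_pos: [0.4473, -0.0287, 0.0947]
eef_rot: [0.693, 0.144, -0.691, 0.148]
contact_force: [4.9, -7.8, -2.0]
opening: 0.318
```

```bash
python3 -c "
from h import *
s,T=info()"
```

```text
t 14.55 tcp [ 0.4473 -0.0287  0.0947] x [ 0.003 -0.004 -1.   ] yang -66.2 F [ 4.9 -7.8 -2. ] Ftool [ 2.1  9.1 -1.3] mom [-1.59 -0.91  0.01] op 28.0 th -154.6 rad 144.4
q [-0.14  0.76  0.17  2.22 -0.59  0.2  -0.6 ]
```

Force jumped from about 3 N to 7.6 and then 9.1 N, so the screw has just seated. I'll continue slowly towards snug.

{"name": "arm_command", "arguments": {
  "plan": [
    [0.028,0,-0.0044,-0.0001,0.03],
    [0.028,0,-0.0044,-0.0001,0.03],
    [0.028,0,-0.0044,-0.0001,0.03]
  ]
}}

```text
clock: 14.92
tool_pos: [0.4426, -0.0171, 0.0946]
eef_rot: [0.699, 0.113, -0.697, 0.117]
contact_force: [3.8, -9.1, -2.2]
opening: 0.317
```

```bash
python3 -c "
from h import *
s,T=info()"
```

```text
t 14.93 tcp [ 0.4426 -0.0171  0.0946] x [ 0.003 -0.005 -1.   ] yang -71.3 F [ 3.8 -9.1 -2.2] Ftool [ 2.2  9.8 -0.7] mom [-1.87 -0.74  0.07] op 27.9 th -159.5 rad 144.2
q [-0.18  0.76  0.17  2.23 -0.65  0.19 -0.66]
```

{"name": "arm_command", "arguments": {
  "plan": [
    [0.028,0,-0.0044,-0.0001,0.03],
    [0.028,0,-0.0044,-0.0001,0.03],
    [0.028,0,-0.0044,-0.0001,0.03]
  ]
}}

```text
clock: 15.3
tool_pos: [0.4388, -0.0051, 0.0946]
eef_rot: [0.703, 0.081, -0.701, 0.085]
contact_force: [3.5, -10.7, -1.9]
opening: 0.317
```

```bash
python3 -c "
from h import *
s,T=info()"
```

```text
t 15.3 tcp [ 0.4388 -0.0051  0.0946] x [ 0.003 -0.006 -1.   ] yang -76.5 F [  3.5 -10.7  -1.9] Ftool [ 1.9 11.2 -0.9] mom [-2.16 -0.72  0.09] op 27.9 th -164.5 rad 144.1
q [-0.21  0.76  0.18  2.25 -0.7   0.19 -0.72]
```

The force is 11.2 N, or 1.6 N m, which is snug and matches the stated torque curve. I'll release, lift off and check.

{"name": "arm_command", "arguments": {
  "plan": [
    [0.028,0,0.002,0,0],
    [0.045,0,0.001,0,0],
    [0.05,0,0,0,0],
    [0.05,0,0,0,0],
    [0.05,-0.02,0,0,0],
    [0.05,-0.03,0,0,0],
    [0.05,-0.03,0,0,0],
    [0.05,-0.03,0,0,0],
    [0.05,0,0,0,0]
  ]
}}

```text
clock: 16.42
tool_pos: [0.4382, -0.0035, 0.2057]
eef_rot: [0.702, 0.086, -0.702, 0.085]
contact_force: [0.0, -0.1, -1.4]
opening: 0.569
```

```bash
python3 -c "
from h import *
s,T=info()"; python3 meas.py w9;python3 -c "
from h import *
im,d=r.snapshot('top');cv2.imwrite('pics/t9.png',im[:,:,::-1])
im,d=r.snapshot('scene');cv2.imwrite('pics/s9.png',im[:,:,::-1])
a=cv2.imread('pics/top0.png');b=im"
```

```text
t 16.43 tcp [ 0.4382 -0.0035  0.2057] x [ 0.001  0.002 -1.   ] yang -76.0 F [ 0.  -0.1 -1.4] Ftool [1.4 0.2 0. ] mom [-0.02  0.14 -0.03] op 50.1 th -165.2 rad 144.2
q [-0.41  0.57  0.5   2.16 -0.53  0.53 -0.84]
tab [257.8875  79.55  ] [0.52958347 0.01837652 0.1355    ]
chrome centroid dir -150.55152780932247
tab radius from axis 0.05037767855110778
lever angle if handle=centroid dir 0.46524034729726527 len 0.023762389170818802
```

View pics/w9.png

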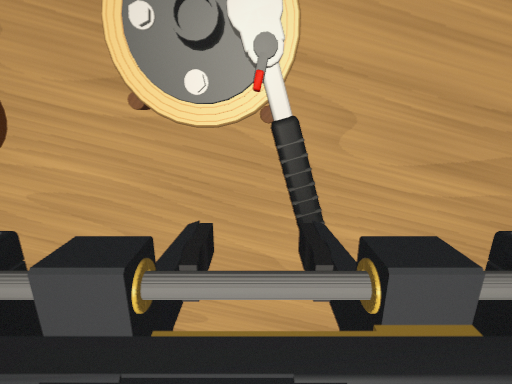

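View pics/s9.png

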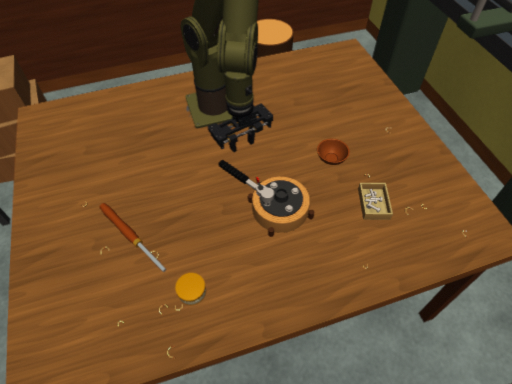

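```bash
python3 meas.py w10; python3 -c "
from h import *
s,T=info();cal=r.calibration('wrist')
a=onz(cal,(286,122),.122,T);b=onz(cal,(309,212),.122,T);g=b-a;print(a,b,np.degrees(np.arctan2(g[1],g[0])))
for p in (a,b):
  g=p[:2]-AX;print(np.degrees(np.arctan2(g[1],g[0])),np.hypot(*g))
h=np.arctan2(*(b-a)[1::-1])
t=np.array([.5296,.0184]);p=AX+.028*np.array([np.cos(h),np.sin(h)]);k=t-p;print('lever',h-np.arctan2(k[1],k[0]))
"
```

```text
tab [258.45180723  77.37951807] [0.52974973 0.01805138 0.1355    ]
chrome centroid dir -150.6054986425284
tab radius from axis 0.05031648999989857
lever angle if handle=centroid dir 0.4491968159973636 len 0.02360304102273427
t 16.62 tcp [ 0.4374 -0.0039  0.2037] x [-0.003  0.001 -1.   ] yang -76.1 F [ 0.5  0.7 -0.5] Ftool [ 0.5 -0.6 -0.7] mom [-0.    0.14  0.01] op 49.6 th -165.1 rad 145.1
q [-0.41  0.57  0.49  2.17 -0.53  0.53 -0.84]
[ 0.50389923 -0.01195875  0.122     ] [ 0.43370813 -0.0530433   0.122     ] -149.6585306029148
-148.4810479367507 0.08657313900042264
-149.05140750112196 0.16789527928401374
lever 0.4979948491337107
```

View pics/w10.png

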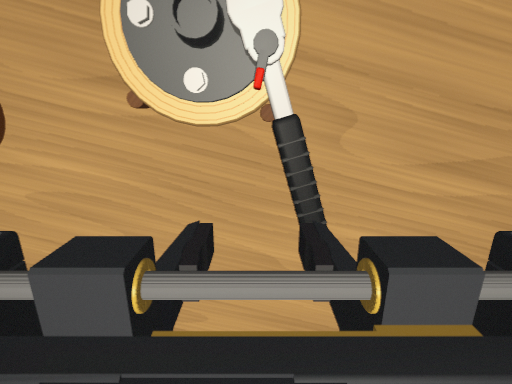

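View pics/t9.png

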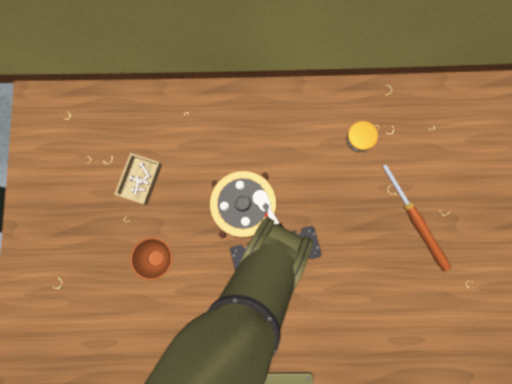

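The handle rests at about -149°, 0.25 rad back from where I stopped, and the lever reads +0.50. The fingers may have brushed it back during the lift, which would only click, or the screw may have relaxed. I'll re-cage the grip and feel for torque to find out which.

```bash
python3 -c "
from h import *
s,T=info([.4531,-.0409,.2037],-59.2)"
```

```text
t 16.62 tcp [ 0.4374 -0.0039  0.2037] x [-0.003  0.001 -1.   ] yang -76.1 F [ 0.5  0.7 -0.5] Ftool [ 0.5 -0.6 -0.7] mom [-0.    0.14  0.01] op 49.6 th -165.1 rad 145.1
q [-0.41  0.57  0.49  2.17 -0.53  0.53 -0.84]
shift [-0.0001  0.0397 -0.0063] roll needed (cw +) -0.294
```

{"name": "arm_command", "arguments": {
  "plan": [
    [0.05,0,0.02,-0.003,-0.1],
    [0.05,0,0.0205,-0.001,-0.1],
    [0.05,0,0,0,-0.095],
    [0.05,0,0,0,0],
    [0.05,0,0,0,0]
  ]
}}

```text
clock: 17.25
tool_pos: [0.4537, -0.0418, 0.2041]
eef_rot: [-0.681, -0.188, 0.682, -0.187]
contact_force: [-0.5, -0.5, 0.6]
opening: 0.567
```

```bash
python3 -c "
from h import *
s,T=info([.4531,-.0409,.095],-59.2)";python3 meas.py w11
```

```text
t 17.25 tcp [ 0.4537 -0.0418  0.2041] x [-0.002  0.    -1.   ] yang -59.3 F [-0.5 -0.5  0.6] Ftool [-0.6  0.2  0.6] mom [-0.02  0.13 -0.  ] op 49.9 th -148.8 rad 145.0
q [-0.26  0.57  0.4   2.11 -0.43  0.54 -0.58]
shift [ 1.091e-01 -1.000e-03 -1.000e-04] roll needed (cw +) -0.001
tab [239.10638298  76.70744681] [0.52932911 0.01818873 0.1355    ]
chrome centroid dir -145.60292505929675
tab radius from axis 0.05067635866022149
lever angle if handle=centroid dir 0.628301516689632 len 0.02527678279123843
```

View pics/w11.png

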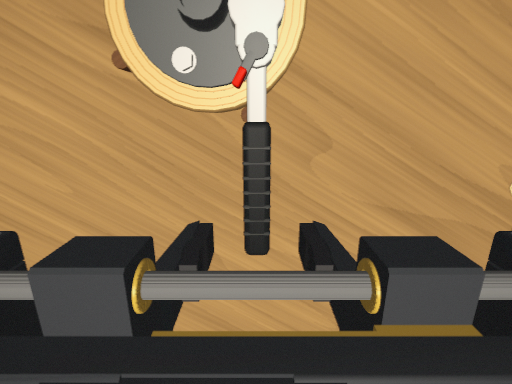

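The picture shows the handle centred between the pads at (257,190). I'll lower, cage it, and swing clockwise slowly.

{"name": "arm_command", "arguments": {
  "plan": [
    [0.05,0.03,0,0,0],
    [0.05,0.03,0,0,0],
    [0.05,0.03,0,0,0],
    [0.05,0.019,0,0,0],
    [0.03,0,0,0,0],
    [0.028,0,0,0,0],
    [0.028,0,0,0,0],
    [0.028,0,-0.0044,-0.0001,0.03],
    [0.028,0,-0.0044,-0.0001,0.03],
    [0.028,0,-0.0044,-0.0001,0.03]
  ]
}}

```text
clock: 18.55
tool_pos: [0.4506, -0.0337, 0.0964]
eef_rot: [0.692, 0.153, -0.688, 0.158]
contact_force: [3.0, -7.6, -1.4]
opening: 0.318
```

```bash
python3 -c "
from h import *
s,T=info()"
```

```text
t 18.55 tcp [ 0.4506 -0.0337  0.0964] x [ 0.007 -0.006 -1.   ] yang -64.7 F [ 3.  -7.6 -1.4] Ftool [1.4 8.2 0.6] mom [-1.62 -0.46  0.06] op 28.0 th -152.2 rad 143.7
q [-0.15  0.76  0.19  2.21 -0.62  0.21 -0.53]
```

{"name": "arm_command", "arguments": {
  "plan": [
    [0.028,0,-0.0044,-0.0001,0.03],
    [0.028,0,-0.0044,-0.0001,0.03]
  ]
}}

```text
clock: 18.8
tool_pos: [0.4469, -0.0261, 0.0964]
eef_rot: [0.696, 0.132, -0.692, 0.137]
contact_force: [2.7, -8.5, -2.6]
opening: 0.325
```

```bash
python3 -c "
from h import *
s,T=info()"
```

```text
t 18.8 tcp [ 0.4469 -0.0261  0.0964] x [ 0.006 -0.006 -1.   ] yang -68.1 F [ 2.7 -8.5 -2.6] Ftool [2.6 8.9 0.7] mom [-1.83 -0.39  0.03] op 28.6 th -155.6 rad 143.6
q [-0.17  0.76  0.19  2.22 -0.65  0.2  -0.57]
```

The force at -155.6° is 8.9 N, almost the same as at that angle before. So the joint springs back a little to its friction band when released, and nothing slipped or stripped. I'll take it to snug again and this time ease off slowly before releasing.

{"name": "arm_command", "arguments": {
  "plan": [
    [0.028,0,-0.0044,-0.0001,0.03],
    [0.028,0,-0.0044,-0.0001,0.03],
    [0.028,0,-0.0044,-0.0001,0.03],
    [0.028,0,-0.0044,-0.0001,0.03],
    [0.028,0,-0.0044,-0.0001,0.03]
  ]
}}

```text
clock: 19.42
tool_pos: [0.4399, -0.0062, 0.0963]
eef_rot: [0.704, 0.078, -0.701, 0.084]
contact_force: [2.0, -11.2, -1.8]
opening: 0.321
```

```bash
python3 -c "
from h import *
s,T=info()"
```

```text
t 19.43 tcp [ 0.4399 -0.0062  0.0963] x [ 0.006 -0.008 -1.   ] yang -76.8 F [  2.  -11.2  -1.8] Ftool [ 1.9 11.3  0.6] mom [-2.36 -0.22  0.07] op 28.3 th -164.0 rad 143.4
q [-0.22  0.76  0.2   2.25 -0.75  0.19 -0.68]
```

{"name": "arm_command", "arguments": {
  "plan": [
    [0.028,0,0,0,0],
    [0.028,0,0,0,0],
    [0.028,0,0.0044,-0.0001,-0.03],
    [0.028,0,0.0044,-0.0001,-0.03],
    [0.028,0,0.0044,-0.0001,-0.03],
    [0.028,0,0.0044,-0.0001,-0.03],
    [0.028,0,0,0,0]
  ]
}}

```text
clock: 20.3
tool_pos: [0.4439, -0.0191, 0.0957]
eef_rot: [0.696, 0.125, -0.695, 0.126]
contact_force: [0.9, -4.4, 0.2]
opening: 0.317
```

```bash
python3 -c "
from h import *
s,T=info();";python3 meas.py w12
```

```text
t 20.3 tcp [ 0.4439 -0.0191  0.0957] x [ 0.001 -0.001 -1.   ] yang -69.5 F [ 0.9 -4.4  0.2] Ftool [-0.2  4.5  0.7] mom [-0.86 -0.09 -0.02] op 27.9 th -158.6 rad 143.7
q [-0.18  0.76  0.19  2.23 -0.67  0.21 -0.59]
tab [220.06751825  42.79744526] [0.52761927 0.0263676  0.1355    ]
chrome centroid dir -157.71198042635513
tab radius from axis 0.05055825571515806
lever angle if handle=centroid dir 0.5403587426107332 len 0.02445219357069075
```

View pics/w12.png

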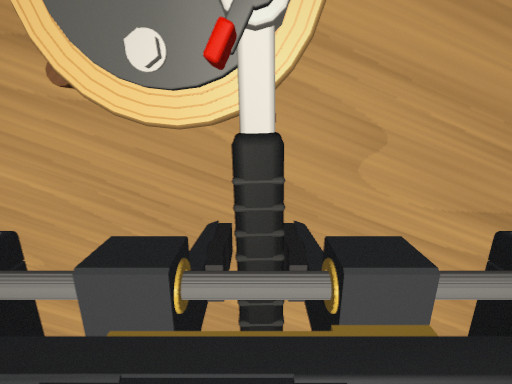

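{"name": "arm_command", "arguments": {
  "plan": [
    [0.028,0,0.0044,-0.0001,-0.03],
    [0.028,0,0.0044,-0.0001,-0.03],
    [0.028,0,0.0044,-0.0001,-0.03],
    [0.028,0,0.0044,-0.0001,-0.03],
    [0.028,0,0.001,0,0],
    [0.028,0,0,0,0]
  ]
}}

```text
clock: 21.1
tool_pos: [0.4512, -0.0354, 0.0957]
eef_rot: [0.687, 0.167, -0.687, 0.167]
contact_force: [0.8, -1.2, -0.8]
opening: 0.315
```

```bash
python3 -c "
from h import *
s,T=info();";python3 meas.py w13
```

```text
t 21.1 tcp [ 0.4512 -0.0354  0.0957] x [ 0. -0. -1.] yang -62.7 F [ 0.8 -1.2 -0.8] Ftool [ 0.8  1.4 -0.2] mom [-0.36  0.03 -0.02] op 27.8 th -151.5 rad 144.0
q [-0.13  0.76  0.18  2.2  -0.6   0.22 -0.51]
tab [218.91840435  42.80507706] [0.52880739 0.02011025 0.1355    ]
chrome centroid dir -150.50167434784998
tab radius from axis 0.050640469237139454
lever angle if handle=centroid dir 0.5391994360596613 len 0.024529525670133463
```

View pics/w13.png

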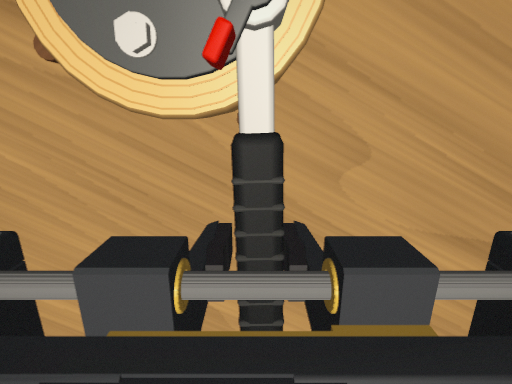

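{"name": "arm_command", "arguments": {
  "plan": [
    [0.028,0,0.003,0,-0.02],
    [0.04,0,0.001,0,0],
    [0.05,0,0,0,0],
    [0.05,0,0,0,0],
    [0.05,-0.02,0,0,0],
    [0.05,-0.03,0,0,0],
    [0.05,-0.03,0,0,0],
    [0.05,-0.03,0,0,0],
    [0.05,0,0,0,0],
    [0.05,0,0,0,0]
  ]
}}

```text
clock: 22.4
tool_pos: [0.4523, -0.0383, 0.2051]
eef_rot: [-0.685, -0.175, 0.686, -0.174]
contact_force: [0.2, 0.8, 0.1]
opening: 0.566
```

```bash
python3 -c "
from h import *
s,T=info();";python3 meas.py w14; sed -i 's/w14/w15/' /dev/null; python3 meas.py w15 | head -1
```

```text
t 22.4 tcp [ 0.4523 -0.0383  0.2051] x [-0.001  0.    -1.   ] yang -61.5 F [0.2 0.8 0.1] Ftool [-0.1 -0.6 -0.6] mom [-0.04  0.18 -0.05] op 49.8 th -150.3 rad 144.4
q [-0.29  0.57  0.43  2.12 -0.45  0.54 -0.6 ]
tab [236.82258065  77.90860215] [0.52879473 0.02001462 0.1355    ]
chrome centroid dir -147.56147386203153
tab radius from axis 0.05067767270918538
lever angle if handle=centroid dir 0.6346460036035317 len 0.02533356859708144
tab [236.90104167  77.546875  ] [0.52872239 0.01997061 0.1355    ]sed: couldn't edit /dev/null: not a regular file
```

View pics/w15.png

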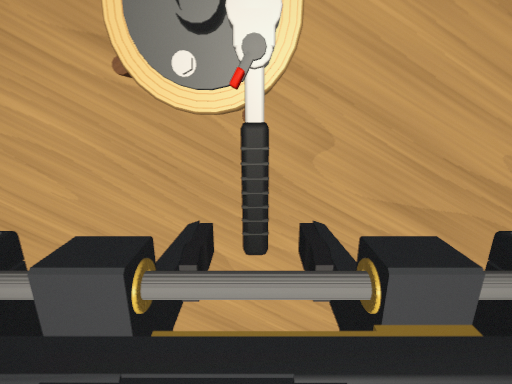

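The handle is at rest at about -151°, clear of the open fingers. The tab at (237,78) shows the lever still set to tighten. The bystanders looked unmoved in the scene view, so I'm handing in.

```bash
python3 -c "
from plant import r
print(r.finish_job())"
```

```text
the job is handed in; nothing more can be done
None
```

The ratchet is set to tighten and the last lag screw is seated and snug. I handed the job in at about 22.5 s; it reports no verdict, so nothing here is confirmed beyond my own checks.

- **Lever:** I pushed the red tab over with one finger pad. The first try caught the end of the tab and had to be redone slightly further in. The highest force I read was about 9 N, and the last checks put the lever at about +0.5 rad.
- **Screw:** I clicked the handle back, then drove it clockwise in one stroke. The drag stayed at 2–3.5 N until the screw seated at a handle angle of roughly -138 to -140°. I stopped at 11.2 N at mid-grip, about 1.6 N m.
- **Spring-back:** When I first let go, the handle came back about 0.25 rad, which I had not expected. Feeling it again gave 8.9 N at the same angle where I had 9.1 N before, so the screw itself had relaxed and nothing had stripped. I took it back to 11.3 N and eased off slowly. By my estimate it rests about 0.2 rad (0.06–0.07 mm) past first touch, inside the allowed 0.01–0.30 mm.
- **Final checks:** The ratchet is released, standing on the screw and still. The bystanders looked unmoved in the scene and top pictures taken after the first tightening, but I did not measure them or take those views again after the second.

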